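# Bolt the parts-safe hatch past its spring catch

### The job

Bolt the hatch of the low steel parts safe: hold the long spring safety catch down with one fingertip and, keeping it down all the way, push the bolt by its upright tab with the other fingertip until it is fully home in the keeper on the hatch. Then let go so that the catch springs back up behind the bolt. Grasp and lift nothing, and leave the loose bush, block and clamp where they are.

Things in the scene. Friction and masses are not known exactly. Their poses are not given: they have to be found in the camera images.
- safe: Low grey steel box fixed to the bench, 150 (x) x 240 (y) x 34 mm high; origin: centre of its underside, z up. Frame values below are in this frame. Its +y end is the shut aluminium hatch (y = 48 to 113 mm). On its top the spring catch (centre line x = -30 mm) and the bolt (centre line x = +30 mm) run side by side along y.
- keeper (a point): Top centre of the keeper, a steel bridge on the hatch (y = 62 to 76 mm, x = 2 to 58 mm, top z = 60 mm) into which the bolt slides. A like guide bridge stands at y = 32 to 42 mm.
- catch_top (a point): Centre of the top of the spring catch, a flat aluminium bar 30 mm wide (x = -45 to -15 mm), 120 mm long (y = -80 to +40 mm); top at z = 70 mm when up, 60 mm fully down. It moves only vertically, does not tip, and may be pressed anywhere along its length; a fingertip may slide along it while pressing.
- catch (a joint): How far the catch is pressed down (m): 0 up, 0.010 at its stop. Spring: 3 N at the start, 6 N at the stop. Its tooth blocks the bolt unless pressed more than 0.0055. If let go with the bolt part way it springs up into a notch at mid-travel and blocks again. It can come up behind the bolt only once the bolt is past 0.0445.
- bolt_tab (a point): Middle of the pushing face (toward -y) of the bolt's upright steel tab, 12 mm below its top edge. Tab: 40 mm wide (x = 10 to 50 mm), 10 mm thick, z = 54 to 84 mm; pushing face at y = -35 mm with the bolt drawn. Behind it (toward -y) the bolt bar and its lugs lie flat, top at z = 54 mm, nothing higher over x = 0 to 60 mm.
- bolt (a joint): How far the bolt is slid toward +y of the safe (m): 0 drawn, 0.050 at its stop, fully home. About 2 N of friction; it stays where it is left.
- brass_bush: Loose brass flange bush, 38 mm across, 34 mm high, upright on the hatch leaf; origin: centre of its underside. Leave it alone.
- bored_block_3: Loose aluminium block with a bore, 41 x 40 x 39 mm high, on the bench on the -x side of the safe; origin: centre of its underside. Leave it alone.
- shaft_clamp_2: Loose aluminium shaft clamp, 46 x 56 x 55 mm high, on the bench on the -x side of the safe; origin: centre of its underside. Leave it alone.

How it is judged:
By the outcome, as a careful person would: the job done as asked, in the order asked, and still so for the second after the job is handed in, with the robot touching nothing.
It also fails if it takes over 35 s, if anything falls off the work surface, if the arm or the gripper's body presses on something with over 40 N, if the wrist force passes 120 N, or if a joint passes its speed limit or range.

### The arm

A 6-joint arm with a two-finger parallel gripper is mounted at the origin on the work surface; the furniture and walls round the work are solid. World frame = base frame: x ahead of the robot, y to its left, z up, the work surface at z = 0. Lengths are in m, angles in rad, forces in N, time in s.
With the tool pointing down it reaches from about 0.35 to 0.975 m from the base axis. Payload 4.9 kg.
Tool frame: the origin (TCP) lies midway between the tips of the shut fingers; the grasp point (between the pads) lies ctrl.tcp_to_grasp behind it (ctrl.tcp_to_grasp is the distance from the TCP to the grasp point, in m); z points along the fingers, y is the direction in which the jaws open and shut (so a half turn about z gives the same grasp; the last joint's range is limited). The gripper opens to 85 mm and grips with 20 to 120 N. Pads are 22 mm wide; open, the fingers measure 114 mm over their backs; the gripper's body (76 mm by 85 mm) begins 54 mm behind the grasp point. The pads swing forward as they close: fully open they stand 13 mm farther back than shut.
Start: joints at [-1.337, 0.053, 1.613, -0, 1.476, -0.119], TCP at [0.216, -0.586, 0.231] pointing down, gripper open.
Joint ranges: [-3.01, 3.01], [-1.01, 2.22], [0.06, 2.58], [-1.02, 4.17], [0.09, 2.62], [-3.14, 3.14]. Speed limits (rad/s): [2.57, 2.57, 3.14, 3.14, 3.14, 3.14].

### API

Orientations are given as a rotation vector (axis times angle).
In Python, from station import ctrl, get_image, calibration, finish_job, models gives the robot as it stands.
- The arm moves only by the shell command python3 -m creep 'ROWS' [FORCE]. ROWS is JSON, a list of rows, each a list of 7 numbers: the opening, from 0 (shut) to 1 (fully open), then the shift along the tool's x, y, z in m, then the turn, a rotation vector about the tool's x, y, z in degrees. A call has 1 to 20 rows; each row shifts and turns the commanded pose from where the row before left it, along the tool's axes as they then stand; what a row does not reach is not made up. A row lasts 1/10 s, in which the tool goes at most 50 mm and 8.59 degrees, less where a joint would pass 70% of its speed; a pose out of reach is approached as far as the arm can. A call with a gripper value outside its range is refused whole. The fingers move at their own pace and stop on an object; FORCE is the grip in N (left out, the last holds). Time passes only in rows, so rows that do not move let the fingers close. It gives the time, the measured TCP pose, the force and the opening at its end, in the units of the state.
- ctrl.get_obs(): the state, without advancing time (a new reading comes with each control period).
- get_image(name): name is "side" or "top"; returns the picture (400x640x3 uint8, red, green, blue); there is no depth.
- calibration(name): a dict with "mtx" (3x3 intrinsics, pixels), "R" (3x3) and "t" (3): a world point X has camera coordinates R X + t. Camera axes: x right, y down, z forward; pixel columns grow to the right and rows downward; lengths in m; the calibration is good to about 2 mm. A picture is of the moment at which its call begins. calibration takes no time and is no camera call.
- finish_job(): hands the job in, once; it reports no verdict.
Trained networks look in the newest picture that a camera, given by its name, has taken for a name from the list of things; names that differ only in an ending like _2 or _b are one class to them, and where a whole thing is asked for, a point or a joint stands for the part that bears it (a point fixed in the world has none). Each returns a list of dicts, best first, with "conf" (0 to 1); they miss things now and then, are a little off and sometimes report something else, mostly with a low value. They report only what shows in the picture. A call takes as long as a camera call.
- models.search_frame(camera, name): "extent" ([left, top, right, bottom] in pixels, round what is visible of it).
The state is a dict: "t": time; "q": joint angles; "dq": joint speeds; "effort": joint torques, N m; "tool_pos": TCP position; "tool_rot": TCP orientation; "contact_force": force on the tool from outside, world axes, zero at the start; "wrist_torque": the same for the moment, N m; "opening": finger opening in m.
Only numpy, scipy, OpenCV 4.12 (cv2) and the standard library are available. Lean on these libraries where they do the work, as an engineer would, in place of code of your own. Each camera call takes 0.05 s, during which the arm holds its last target. There are 200 camera calls.

## Working session

There is one attempt and no reset: what is moved stays moved. The work goes in short steps, Python scripts to look and compute and a shell command to move; the robot and the scene stay as the last step left them, time stands still between calls to the robot, and variables do not carry over. Pictures are saved under pics/ and viewed, about 8 in all and at most 12, crops included, and the job is handed in when it is done.

```bash
mkdir -p pics; python3 - <<'E'
from station import ctrl,get_image,calibration,models
import cv2,numpy as np
for n in("top","side"):
    im=get_image(n); cv2.imwrite(f"pics/{n}0.png",im[:,:,::-1])
    c=calibration(n); print(n,np.round(c["mtx"],1).tolist(),np.round(c["R"],4).tolist(),np.round(c["t"],4).tolist())
    for k in("safe","keeper","catch_top","bolt_tab"):
        print(k,models.search_frame(n,k)[:2])
print(ctrl.get_obs(),ctrl.tcp_to_grasp)
E
```

```text
top [[406.2, 0.0, 319.4], [0.0, 406.2, 200.9], [0.0, 0.0, 1.0]] [[-0.0173, -0.9997, -0.0144], [-0.9827, 0.0197, -0.1843], [0.1845, 0.011, -0.9828]] [-0.0489, 0.4771, 0.8491]
safe [{'extent': [317.3, 157.7, 433.1, 236.5], 'conf': 0.9}]
keeper [{'extent': [317.3, 157.7, 434.0, 237.8], 'conf': 0.56}]
catch_top [{'extent': [356.2, 184.7, 416.8, 214.7], 'conf': 0.72}]
bolt_tab [{'extent': [357.1, 165.1, 417.0, 189.4], 'conf': 0.8}]
side [[496.3, 0.0, 318.3], [0.0, 496.3, 199.5], [0.0, 0.0, 1.0]] [[-0.9758, -0.2178, -0.0175], [-0.0732, 0.401, -0.9131], [0.2059, -0.8898, -0.4073]] [0.4562, 0.1188, 0.7235]
safe [{'extent': [276.9, 160.6, 367.5, 235.9], 'conf': 0.72}, {'extent': [300.1, 159.9, 327.0, 190.8], 'conf': 0.58}]
keeper [{'extent': [277.0, 160.1, 365.7, 237.1], 'conf': 0.74}]
catch_top [{'extent': [321.3, 161.4, 349.6, 188.2], 'conf': 0.64}]
bolt_tab []
{'t': 0.5, 'q': array([-1.33697693e+00,  5.27274616e-02,  1.61296695e+00, -5.00912380e-06,
        1.47601124e+00, -1.19042444e-01]), 'dq': array([ 9.47931747e-04, -7.48070176e-05, -1.09970193e-03,  4.30631179e-04,
        5.85907714e-04,  4.84547902e-04]), 'effort': array([-3.97804060e-04, -3.93214130e+01, -3.70024467e+01, -5.20628771e-05,
        1.39369811e-03,  1.25271066e-05]), 'tool_pos': array([ 0.21595274, -0.58645176,  0.23124649]), 'tool_rot': array([-3.09271291e+00, -5.51383972e-01,  1.79998210e-05]), 'contact_force': array([-0.48242915, -0.47550967,  0.30111977]), 'wrist_torque': array([ 0.01111931,  0.01120296, -0.03174275]), 'opening': 0.08554388283367473} 0.0187
```

View pics/top0.png

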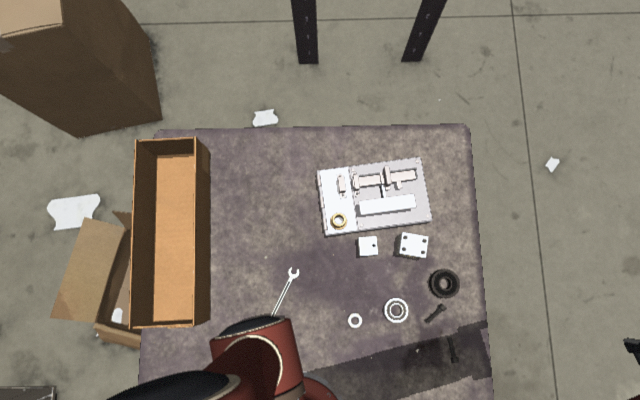

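View pics/side0.png

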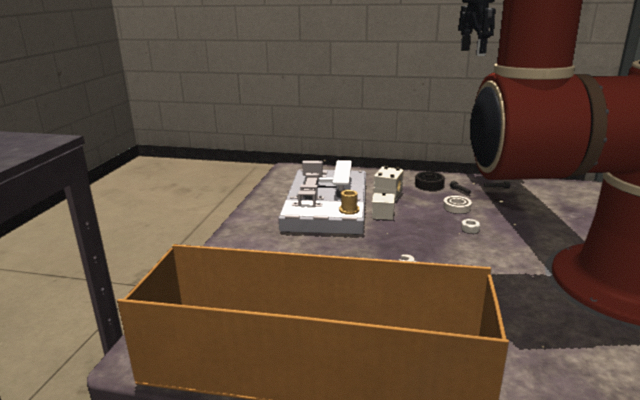

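The top view shows the safe around (375,197), hatch to the left (world +y), catch at (387,203), bolt tab near (388,178), bush at (338,220), block (368,246) and clamp (413,245). The side view shows the same. I'll enlarge both for measurement.

```bash
python3 - <<'E'
import cv2
a=cv2.imread("pics/top0.png")[150:245,310:440]
cv2.imwrite("pics/topc.png",cv2.resize(a,None,fx=6,fy=6,interpolation=cv2.INTER_CUBIC))
E
```

```text
(no output)
```

View pics/topc.png

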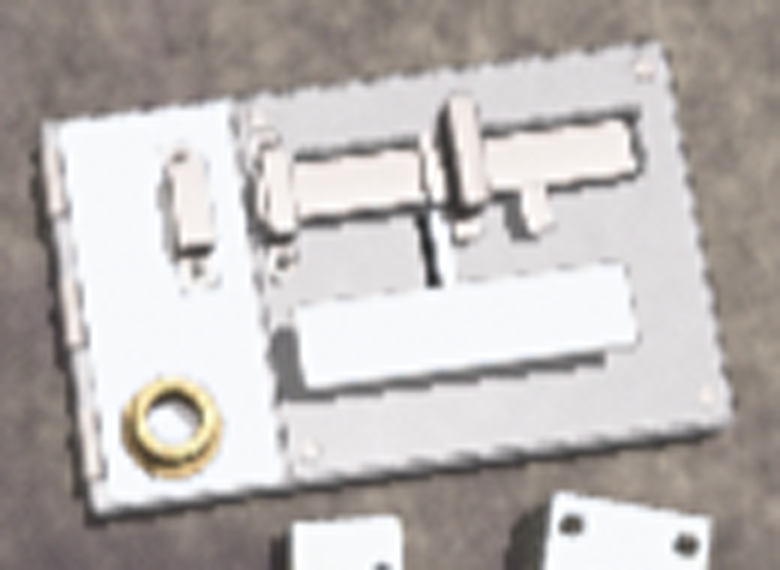

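The crop shows catch-top corners at about (297,308), (625,263), (635,345) and (308,388), and safe corners at (42,120), (660,45), (733,415) and (92,500). I'll fit the pose to them.

```bash
cat > h.py <<'E'
import numpy as np
from station import calibration
from scipy.optimize import least_squares
from scipy.spatial.transform import Rotation as Ro
def proj(c,X):
    p=(np.asarray(X)@c["R"].T+c["t"])@c["mtx"].T
    return p[:,:2]/p[:,2:]
def W(p,S):
    S=np.asarray(S,float); c,s=np.cos(p[2]),np.sin(p[2])
    return np.c_[p[0]+c*S[:,0]-s*S[:,1],p[1]+s*S[:,0]+c*S[:,1],S[:,2]]
E
cat > fit.py <<'E'
from h import *
c=calibration("top")
D=[(42,120,75,120,34),(660,45,75,-120,34),(733,415,-75,-120,34),(92,500,-75,120,34),
(297,308,-15,40,70),(625,263,-15,-80,70),(635,345,-45,-80,70),(308,388,-45,40,70)]
D=np.array(D,float); uv=(D[:,:2]+.5)/6-.5+[310,150]; S=D[:,2:]/1e3
f=lambda p:(proj(c,W(p,S))-uv).ravel()
r=least_squares(f,[0.5,-0.15,0],x_scale=[.1,.1,.1],loss="soft_l1")
print(r.x,np.degrees(r.x[2])); print(np.round(f(r.x).reshape(-1,2),2))
for n in("top","side"):
    import cv2
    im=cv2.imread(f"pics/{n}0.png"); cc=calibration(n)
    x0,y0,w,h=(310,150,130,95) if n=="top" else (270,150,110,95)
    a=cv2.resize(im[y0:y0+h,x0:x0+w],None,fx=6,fy=6,interpolation=cv2.INTER_CUBIC)
    def box(xa,xb,ya,yb,z,col):
        P=W(r.x,np.array([(xa,ya,z),(xb,ya,z),(xb,yb,z),(xa,yb,z)])/1e3)
        q=(proj(cc,P)-[x0,y0]+.5)*6-.5
        cv2.polylines(a,[np.round(q).astype(int)],True,col,1)
    box(-75,75,-120,120,34,(0,0,255));box(-45,-15,-80,40,70,(255,0,0));box(10,50,-35,-25,84,(0,160,0));box(2,58,62,76,60,(255,0,255))
    cv2.imwrite(f"pics/{n}_ov.png",a)
E
python3 fit.py; python3 -c "
import cv2,numpy as np
a=cv2.imread('pics/top_ov.png');b=cv2.imread('pics/side_ov.png')
m=np.hstack([a,b]);cv2.imwrite('pics/ov.png',cv2.resize(m,(800,int(m.shape[0]*800/m.shape[1]))))"
```

```text
[ 0.489836   -0.17851489  0.11296242] 6.472269707731698
[[-0.76 -0.35]
 [ 1.39 -1.59]
 [ 1.26  1.91]
 [-0.31  2.09]
 [-1.01 -0.42]
 [ 0.02 -0.25]
 [ 0.79 -0.18]
 [-0.76  0.05]]
```

View pics/ov.png

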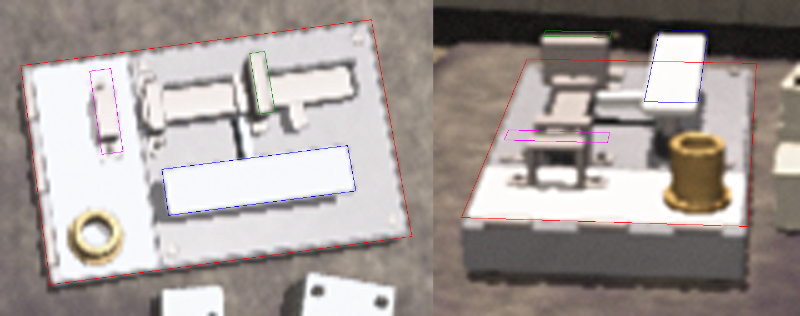

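The overlay matches the catch and tab well in both views: yaw is 6.5°, and the catch outline (blue) and tab (green) lie on the parts within about 2 mm. Next I'll work out the move.

```bash
cat > go.py <<'E'
import sys
from h import *
from station import ctrl
p=[0.489836,-0.178515,0.112962]
def rel(tx,ty):
    o=ctrl.get_obs(); R=Ro.from_rotvec(o["tool_rot"]).as_matrix()
    T=W(p,[[tx/1e3,ty/1e3,0]])[0]; d=T-o["tool_pos"]; d[2]=0
    c,s=np.cos(p[2]),np.sin(p[2]); rs=o["tool_pos"]-[p[0],p[1],0]
    S=np.array([[c,s,0],[-s,c,0],[0,0,1]])
    print("safe-frame TCP mm",np.round(S@rs*1e3,1),"tool axes in safe\n",np.round(S@R,3))
    y=S@R[:,1]; a=np.degrees(np.arctan2(y[1],y[0])); a=(a+90)%180-90
    print("turn about tool z deg",a,"(tool z down: +turn lowers world yaw)")
    print("shift now tool mm",np.round(R.T@d*1e3,1),"q",np.round(o["q"],3),"F safe",np.round(S@o["contact_force"],2),"t",o["t"],"open",o["opening"])
rel(*map(float,sys.argv[1:]))
E
python3 go.py 0 -62
```

```text
safe-frame TCP mm [-318.1 -374.5  231.2] tool axes in safe
 [[ 0.971  0.238 -0.   ]
 [ 0.238 -0.971  0.   ]
 [ 0.    -0.    -1.   ]]
turn about tool z deg -76.25472459968807 (tool z down: +turn lowers world yaw)
shift now tool mm [ 383.3 -227.9    0. ] q [-1.337  0.053  1.613 -0.     1.476 -0.119] F safe [-0.53 -0.42  0.3 ] t 0.5 open 0.08554388283367473
```

```bash
python3 -m creep '[[0.53,0.0383,-0.0228,0,0,0,0],[0.53,0.0383,-0.0228,0,0,0,0],[0.53,0.0383,-0.0228,0,0,0,0],[0.53,0.0383,-0.0228,0,0,0,0],[0.53,0.0383,-0.0228,0,0,0,0],[0.53,0.0383,-0.0228,0,0,0,0],[0.53,0.0383,-0.0228,0,0,0,0],[0.53,0.0383,-0.0228,0,0,0,0],[0.53,0.0383,-0.0228,0,0,0,0],[0.53,0.0383,-0.0228,0,0,0,0],[0.53,0,0,0,0,0,-7.625],[0.53,0,0,0,0,0,-7.625],[0.53,0,0,0,0,0,-7.625],[0.53,0,0,0,0,0,-7.625],[0.53,0,0,0,0,0,-7.625],[0.53,0,0,0,0,0,-7.625],[0.53,0,0,0,0,0,-7.625],[0.53,0,0,0,0,0,-7.625],[0.53,0,0,0,0,0,-7.625],[0.53,0,0,0,0,0,-7.625]]'; python3 go.py 0 -62
```

```text
t: 2.5
tool_pos: [0.4966, -0.2402, 0.2314]
tool_rot: [2.086, 2.349, 0.0]
contact_force: [0.4, -0.6, 1.0]
opening: 0.0453
safe-frame TCP mm [-2.000e-01 -6.210e+01  2.314e+02] tool axes in safe
 [[-0.005  1.     0.   ]
 [ 1.     0.005 -0.   ]
 [-0.     0.    -1.   ]]
turn about tool z deg 0.30738192544248477 (tool z down: +turn lowers world yaw)
shift now tool mm [0.1 0.2 0. ] q [-0.585 -0.123  1.784 -0.     1.48  -0.704] F safe [ 0.36 -0.6   1.03] t 2.5 open 0.04534916217087521
```

```bash
python3 -m creep '[[0.53,0,0,0.03,0,0,0],[0.53,0,0,0.03,0,0,0],[0.53,0,0,0.03,0,0,0],[0.53,0,0,0.03,0,0,0],[0.53,0,0,0.02,0,0,0],[0.53,0,0,0,0,0,0],[0.53,0,0,0,0,0,0]]'; python3 go.py 0 -62; python3 - <<'E'
from station import get_image
import cv2,numpy as np
t=get_image("top")[140:250,300:450,::-1]; s=get_image("side")[110:220,265:385,::-1]
m=np.hstack([t,s]);cv2.imwrite("pics/pre.png",cv2.resize(m,None,fx=2.9,fy=2.9,interpolation=cv2.INTER_CUBIC))
E
```

```text
t: 3.2
tool_pos: [0.4967, -0.2403, 0.0917]
tool_rot: [-2.093, -2.343, -0.0]
contact_force: [0.2, -0.2, -0.5]
opening: 0.0453
safe-frame TCP mm [ -0.1 -62.1  91.7] tool axes in safe
 [[ 0.  1. -0.]
 [ 1. -0.  0.]
 [ 0. -0. -1.]]
turn about tool z deg -0.00936505829271539 (tool z down: +turn lowers world yaw)
shift now tool mm [0.1 0.1 0. ] q [-0.585  0.008  1.902  0.     1.232 -0.698] F safe [ 0.14 -0.17 -0.46] t 3.2 open 0.04531187935257106
```

View pics/pre.png

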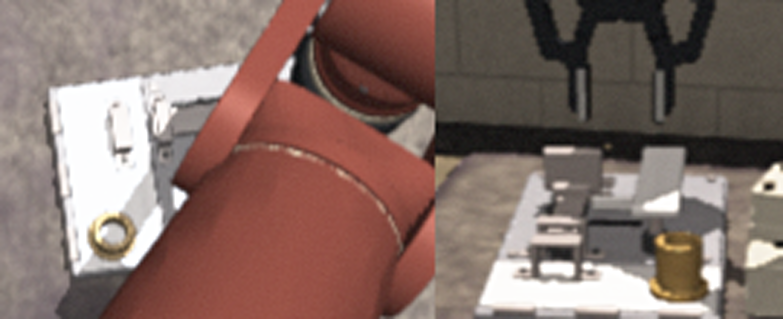

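The side view shows the left finger over the tab line (580,120) and the right one over the catch (660,120), both clear. The top view is blocked by the arm. I'll descend in small steps until contact.

```bash
python3 -m creep '[[0.53,0,0,0.01,0,0,0],[0.53,0,0,0.008,0,0,0],[0.53,0,0,0,0,0,0],[0.53,0,0,0,0,0,0]]'; for i in 1; do python3 -m creep '[[0.53,0,0,0.002,0,0,0],[0.53,0,0,0,0,0,0]]'; python3 -m creep '[[0.53,0,0,0.002,0,0,0],[0.53,0,0,0,0,0,0]]'; python3 -m creep '[[0.53,0,0,0.002,0,0,0],[0.53,0,0,0,0,0,0]]'; done
```

```text
t: 3.7
tool_pos: [0.4963, -0.24, 0.0728]
tool_rot: [-2.092, -2.342, 0.0]
contact_force: [0.3, 0.0, -0.6]
opening: 0.0455
t: 3.9
tool_pos: [0.4966, -0.2402, 0.0713]
tool_rot: [2.093, 2.343, 0.0]
contact_force: [-0.4, -0.6, 0.9]
opening: 0.0452
t: 4.1
tool_pos: [0.4965, -0.2401, 0.0691]
tool_rot: [-2.092, -2.343, 0.0]
contact_force: [0.1, 0.7, 0.1]
opening: 0.0456
t: 4.3
tool_pos: [0.4968, -0.2404, 0.0676]
tool_rot: [2.092, 2.343, 0.0]
contact_force: [0.6, -0.3, 1.8]
opening: 0.0452
```

```bash
python3 -m creep '[[0.53,0,0,0.002,0,0,0],[0.53,0,0,0,0,0,0]]'; python3 -m creep '[[0.53,0,0,0.002,0,0,0],[0.53,0,0,0,0,0,0]]'; python3 -m creep '[[0.53,0,0,0.002,0,0,0],[0.53,0,0,0,0,0,0]]'
```

```text
t: 4.5
tool_pos: [0.4968, -0.2404, 0.0656]
tool_rot: [2.092, 2.343, -0.0]
contact_force: [-1.6, 0.4, 4.5]
opening: 0.0451
t: 4.7
tool_pos: [0.4968, -0.2404, 0.0634]
tool_rot: [2.092, 2.343, 0.0]
contact_force: [0.0, 0.1, 3.9]
opening: 0.0448
t: 4.9
tool_pos: [0.4968, -0.2404, 0.0614]
tool_rot: [2.092, 2.343, 0.0]
contact_force: [0.3, 0.1, 3.7]
opening: 0.0452
```

```bash
python3 -m creep '[[0.53,0,0,0.002,0,0,0],[0.53,0,0,0,0,0,0]]'; python3 -m creep '[[0.53,0,0,0.001,0,0,0],[0.53,0,0,0,0,0,0]]'; python3 -m creep '[[0.53,0,0,0,0,0,0]]'; python3 - <<'E'
from station import get_image
import cv2
s=get_image("side")[130:210,270:380,::-1]
cv2.imwrite("pics/press.png",cv2.resize(s,None,fx=7,fy=7,interpolation=cv2.INTER_CUBIC))
E
```

```text
t: 5.1
tool_pos: [0.4968, -0.2404, 0.0594]
tool_rot: [2.092, 2.343, -0.0]
contact_force: [-0.8, 0.4, 4.8]
opening: 0.0451
t: 5.3
tool_pos: [0.4968, -0.2404, 0.0585]
tool_rot: [2.092, 2.343, -0.0]
contact_force: [-0.4, -0.1, 6.2]
opening: 0.0454
t: 5.4
tool_pos: [0.4968, -0.2404, 0.0586]
tool_rot: [2.092, 2.343, -0.0]
contact_force: [-0.0, 0.1, 4.6]
opening: 0.0454
```

View pics/press.png

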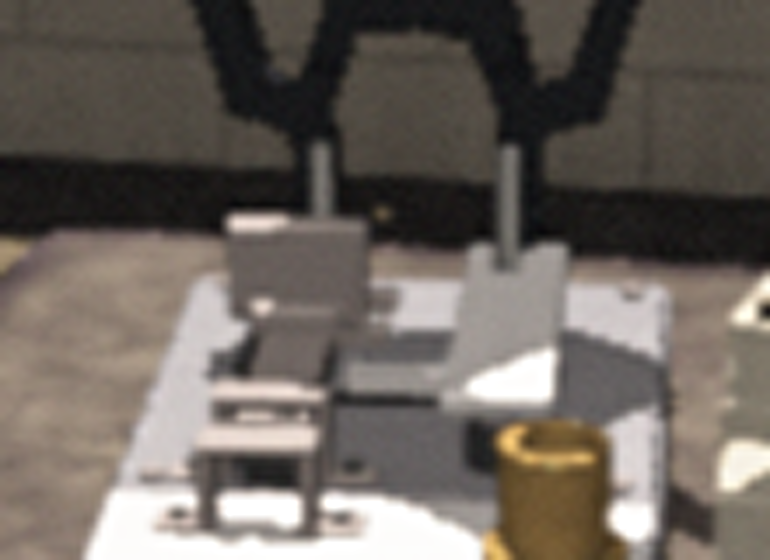

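The right finger (510,265) rests on the lowered catch and the left finger stands behind the tab, centred. Now I'll push along +y.

```bash
python3 -m creep '[[0.53,0.004,0,0,0,0,0],[0.53,0.004,0,0,0,0,0],[0.53,0.004,0,0,0,0,0],[0.53,0,0,0,0,0,0]]';python3 -m creep '[[0.53,0.004,0,0,0,0,0],[0.53,0.004,0,0,0,0,0],[0.53,0.004,0,0,0,0,0],[0.53,0.004,0,0,0,0,0]]'; python3 -m creep '[[0.53,0.004,0,0,0,0,0],[0.53,0.004,0,0,0,0,0],[0.53,0.004,0,0,0,0,0],[0.53,0.004,0,0,0,0,0]]'; python3 go.py 0 4
```

```text
t: 5.85
tool_pos: [0.4959, -0.2289, 0.059]
tool_rot: [2.09, 2.342, -0.001]
contact_force: [1.0, -2.5, 4.9]
opening: 0.0452
t: 6.25
tool_pos: [0.4941, -0.2139, 0.0591]
tool_rot: [2.09, 2.34, -0.002]
contact_force: [0.0, -5.6, 4.3]
opening: 0.0455
t: 6.65
tool_pos: [0.4922, -0.1979, 0.0591]
tool_rot: [2.09, 2.341, -0.003]
contact_force: [0.8, -5.4, 5.2]
opening: 0.0455
safe-frame TCP mm [  0.1 -19.6  59.1] tool axes in safe
 [[ 0.     1.     0.001]
 [ 1.    -0.    -0.004]
 [-0.004  0.001 -1.   ]]
turn about tool z deg -0.00224274030993854 (tool z down: +turn lowers world yaw)
shift now tool mm [23.6 -0.1 -0.1] q [-0.521  0.     1.971 -0.003  1.167 -0.633] F safe [ 0.21 -5.47  5.15] t 6.65 open 0.04545283067447132
```

```bash
python3 -m creep '[[0.53,0.004,0,0.0005,0,0,0],[0.53,0.004,0,0,0,0,0],[0.53,0.004,0,0,0,0,0],[0.53,0.004,0,0,0,0,0],[0.53,0.003,0,0,0,0,0]]'; python3 -m creep '[[0.53,0.002,0,0,0,0,0],[0.53,0,0,0,0,0,0]]'; python3 -m creep '[[0.53,0.002,0,0,0,0,0],[0.53,0,0,0,0,0,0]]'; python3 go.py 0 4
```

```text
t: 7.15
tool_pos: [0.4901, -0.1791, 0.0588]
tool_rot: [2.09, 2.341, -0.003]
contact_force: [-0.4, -6.6, 6.2]
opening: 0.0453
t: 7.35
tool_pos: [0.4899, -0.1768, 0.0588]
tool_rot: [2.09, 2.341, -0.002]
contact_force: [-0.6, -4.2, 5.7]
opening: 0.0451
t: 7.55
tool_pos: [0.4898, -0.1756, 0.0588]
tool_rot: [2.09, 2.34, -0.003]
contact_force: [-0.8, -8.0, 4.2]
opening: 0.0453
safe-frame TCP mm [ 0.3  2.9 58.8] tool axes in safe
 [[ 0.     1.     0.001]
 [ 1.    -0.    -0.005]
 [-0.005  0.001 -1.   ]]
turn about tool z deg -0.008238368375259597 (tool z down: +turn lowers world yaw)
shift now tool mm [ 1.1 -0.3 -0. ] q [-0.486 -0.024  1.995 -0.003  1.166 -0.597] F safe [-1.69 -7.89  4.21] t 7.55 open 0.045253019179845776
```

```bash
for_() { :; }; python3 -m creep '[[0.53,0.0015,0,0,0,0,0],[0.53,0,0,0,0,0,0]]'; python3 -m creep '[[0.53,0.0015,0,0,0,0,0],[0.53,0,0,0,0,0,0]]'; python3 -m creep '[[0.53,0.0015,0,0,0,0,0],[0.53,0,0,0,0,0,0]]'; python3 go.py 0 4
```

```text
t: 7.75
tool_pos: [0.4898, -0.1755, 0.0589]
tool_rot: [2.088, 2.338, -0.006]
contact_force: [1.3, -12.7, 2.5]
opening: 0.045
t: 7.95
tool_pos: [0.4898, -0.1754, 0.059]
tool_rot: [2.087, 2.336, -0.009]
contact_force: [1.6, -17.3, 0.9]
opening: 0.0451
t: 8.15
tool_pos: [0.4897, -0.1753, 0.059]
tool_rot: [2.086, 2.333, -0.012]
contact_force: [1.9, -23.1, -1.4]
opening: 0.0447
safe-frame TCP mm [ 0.3  3.2 59. ] tool axes in safe
 [[ 0.001  1.     0.002]
 [ 1.    -0.001 -0.014]
 [-0.014  0.002 -1.   ]]
turn about tool z deg -0.04860009885673833 (tool z down: +turn lowers world yaw)
shift now tool mm [ 0.8 -0.3 -0. ] q [-0.481 -0.028  1.999 -0.011  1.161 -0.589] F safe [ -0.68 -23.12  -1.41] t 8.15 open 0.04471987151527078
```

Stalled with the force climbing (23 N), so the bolt is at its stop. I'll back off the tab, then lift.

```bash
python3 -m creep '[[0.53,-0.003,0,0,0,0,0],[0.53,-0.003,0,0,0,0,0],[0.53,-0.003,0,0,0,0,0],[0.53,0,0,0,0,0,0]]'; python3 -m creep '[[0.53,0,0,-0.003,0,0,0],[0.53,0,0,-0.004,0,0,0],[0.53,0,0,-0.005,0,0,0],[0.53,0,0,-0.01,0,0,0],[0.53,0,0,-0.03,0,0,0],[0.53,0,0,-0.03,0,0,0],[0.53,0,0,-0.03,0,0,0],[0.53,0,0,-0.03,0,0,0],[0.53,-0.04,0,-0.02,0,0,0],[0.53,-0.04,0,0,0,0,0],[0.53,-0.04,0,0,0,0,0],[0.53,-0.04,0,0,0,0,0],[0.53,-0.04,0,0,0,0,0],[0.53,-0.04,0,0,0,0,0],[0.53,-0.04,0,0,0,0,0],[0.53,-0.04,0,0,0,0,0],[0.53,0,0,0,0,0,0],[0.53,0,0,0,0,0,0]]'; python3 - <<'E'
from h import *
from station import get_image
import cv2
p=[0.489836,-0.178515,0.112962]; out=[]
for n,(x0,y0,w,h) in dict(top=(310,150,130,95),side=(270,140,110,95)).items():
    im=get_image(n)[y0:y0+h,x0:x0+w,::-1]; cc=calibration(n)
    a=cv2.resize(im,None,fx=3.3,fy=3.3,interpolation=cv2.INTER_CUBIC)
    for B,z,col in(((-45,-15,-80,40),70,(255,0,0)),((10,50,15,25),84,(0,160,0))):
        xa,xb,ya,yb=B
        q=(proj(cc,W(p,np.array([(xa,ya,z),(xb,ya,z),(xb,yb,z),(xa,yb,z)])/1e3))-[x0,y0]+.5)*3.3-.5
        cv2.polylines(a,[np.round(q).astype(int)],True,col,1)
    out.append(a)
cv2.imwrite("pics/end.png",np.hstack(out))
E
```

```text
t: 8.55
tool_pos: [0.4895, -0.1772, 0.0577]
tool_rot: [-2.093, -2.34, -0.003]
contact_force: [0.2, 2.6, 5.9]
opening: 0.045
t: 10.35
tool_pos: [0.5248, -0.4963, 0.2188]
tool_rot: [-2.093, -2.34, -0.0]
contact_force: [0.7, -0.3, -0.2]
opening: 0.0452
```

View pics/end.png

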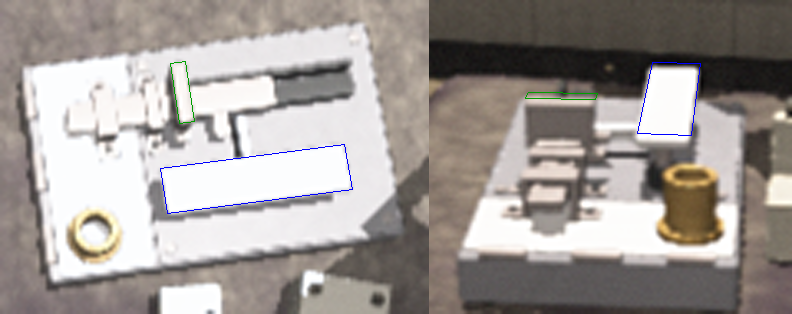

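The bolt bar runs through the keeper (105,110), the tab lies on its predicted home outline in both views, and the catch top matches its "up" outline. The bush, block and clamp have not moved, and the tool is clear.

```bash
python3 -c "
from station import finish_job; print(finish_job())"
```

```text
the job is handed in; nothing more can be done
None
```

The hatch is bolted, and I handed the job in at about 10.5 s. One fingertip held the catch down about 8–9 mm while the other pushed the bolt tab to its stop. There the tool stalled and the push force climbed to 23 N. I then backed off the tab and lifted, so the catch sprang up behind the bolt.

**Final checks:**
- **Bolt and catch:** in both camera views the tab lies on its predicted 50 mm position, the bolt runs through the keeper, and the catch top matches its raised outline.
- **Loose parts and robot:** the bush, block and clamp are where they were, and the robot is touching nothing.

**Two readings that did not fully agree:**
- **Catch force:** the vertical force fell to about zero, reading -1.4 N at the end, while I pushed against the stop. I put that down to friction at the tab. The tool height stayed at about 59 mm throughout, so the catch was still down, and it read 5.9 N again once I backed off.
- **Keeper outline:** in the first overlay the keeper's predicted outline did not sit well on the keeper in the images. The catch and tab outlines did, and I worked from those.

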